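# Close an instrument case in the ratchet clamp, free it and put it with the finished ones

### The arm

A 6-joint arm with a two-finger parallel gripper is mounted at the origin on the work surface; the furniture and walls round the work are solid. World frame = base frame: x ahead of the robot, y to its left, z up, the work surface at z = 0. Lengths are in m, angles in rad, forces in N, time in s.
With the tool pointing down it reaches from about 0.425 to 0.95 m from the base axis. Payload 3.5 kg.
Tool frame: the origin (TCP) lies at the very end of the fingers, on their centre line; the grasp point (between the pads) lies 19 mm behind it; x points along the fingers, z is the direction in which the jaws open and shut, and the axes are right-handed (so a half turn about x gives the same grasp; the last joint's range is limited). The gripper opens to 85 mm and grips with 20 to 120 N. Pads are 22 mm wide; open, the fingers measure 114 mm over their backs; the gripper's body (76 mm by 85 mm) begins 54 mm behind the grasp point. The pads swing forward as they close: fully open they stand 13 mm farther back than shut.
Start: joints at [1.07, 0.286, 1.577, -0, 1.279, -0.15], TCP at [0.232, 0.634, 0.231] pointing down, gripper open.
Joint ranges: [-2.77, 2.77], [-0.9, 2.22], [0.21, 2.48], [-1.53, 4.67], [0.24, 2.81], [-2.84, 2.84]. Speed limits (rad/s): [2.79, 2.79, 3.14, 3.14, 3.14, 3.14].

### API

Orientations are given as a unit quaternion [x, y, z, w].
In Python, from plant import ctrl, cams gives the robot as it stands.
- The arm moves only by the tool play_rows, never from a script. Its argument "rows" is a list of rows, each a list of 3 entries, a list of its own where there are three numbers: the opening in per cent of the stroke, from 0 (shut) to 100 (fully open), then the shift along the tool's x, y, z in units of 0.3 m (1.0 is 0.3 m), then the turn, a rotation vector about the tool's x, y, z in units of pi/2 rad (1.0 is pi/2 rad). A call has 1 to 10 rows; each row is the pose to reach, as a shift and turn from the pose commanded when the call began, along the tool's axes at that moment; what a row does not reach only later rows make up. A row lasts 1/12 s, in which the tool goes at most 41.7 mm and 7.16 degrees, less where a joint would pass 70% of its speed; a pose out of reach is approached as far as the arm can. A call with a number of a shift or a turn outside -1 to 1 is refused whole. A call with a gripper value outside its range is refused whole. The fingers move at their own pace and stop on an object; "force" is the grip in N (left out, the last holds). Time passes only in rows, so rows that repeat a pose let the fingers close. It gives the time, the measured TCP pose, the force and the opening at its end, in the units of the state.
- ctrl.get_state(): the state, without advancing time (a new reading comes with each control period).
- cams.read_camera(name): name is "scene" or "top"; returns a dict with "color" (384x512x3 uint8, red, green, blue), "fx", "fy", "cx", "cy" (pixels), "view" (4x4, takes a point from world to camera coordinates). Camera axes: x right, y down, z forward; pixel columns grow to the right and rows downward; lengths in m; the calibration is good to about 2 mm. A picture is of the moment at which its call begins. There is no depth.
- ctrl.sign_off(): hands the job in, once; it reports no verdict.
The state is a dict: "time": time; "qpos": joint angles; "dq": joint speeds; "joint_efforts": joint torques, N m; "eef_pos": TCP position; "tcp_rot": TCP orientation; "contact_force": force on the tool from outside, world axes, zero at the start; "wrist_torque": the same for the moment, N m; "opening": opening from 0.0 (shut) to 1.0 (fully open).
Only numpy, scipy, OpenCV 4.12 (cv2) and the standard library are available. Lean on these libraries where they do the work, as an engineer would, in place of code of your own. Each camera call takes 0.05 s, during which the arm holds its last target. There are 200 camera calls.

### The job

Press the half-open instrument case shut in the sloping ratchet clamp by pumping the blue trigger against the black grip until its cover is fully home. Then squeeze the orange release paddle against the grip, keep it squeezed while you draw the sliding jaw all the way back up the bar, and let go. Lift the closed case out and set it down upright, on its underside, in the large undivided compartment of the white tray beside the clamp, without knocking over the white bottles.

Things in the scene. Friction and masses are not known exactly. Their poses are not given: they have to be found in the camera images.
- clamp: Grey bench clamp, fixed to the table. Origin on the table under its base plate (215 x 112 x 12 mm); x along the base towards its high end (roughly to the robot's left), z up. A steel ratchet bar climbs along +x at 35 degrees to the horizontal. Low end: fixed jaw with the case; above it the sliding jaw with grip, trigger and release. Its upper bracket ends 190 mm above the table
- bar (a point): Foot of the fixed jaw's face, on the clamp's bed. Bar frame (shared by the other clamp points): x up the bar, y level across it (from the low end: left), z square off the bar. Bed: z = 0, x 0 to 53, 60 mm wide, 5.5 mm lips at both sides. Fixed jaw: x -15 to 0, 52 mm wide, 44 mm high. Sliding jaw: 50 mm wide, 45 mm high, face to -x
- jaw (a joint): Sliding jaw along the bar, m: 0 = fully back (up the slope), its face then at bar x = 120 mm; grows as it closes; 0.076 = the shut case is held between the jaws. Starts at 0.040 to 0.058. The ratchet lets it go down the slope (about 5 N of rubbing) but not up unless the release is squeezed. It stays where it is left
- trigger (a joint): Blue trigger, rad: 0 = out, 0.23 = squeezed home; springs back (3 N, up to 6 N squeezed). A full squeeze moves the jaw 8 mm (two teeth); let it fully out before the next. The jaw pushes with twice the force at the trigger (pinch with 40 N or so). With the case shut it can no longer be squeezed home: it stops early and stiff
- release (a joint): Orange release paddle, rad: 0 = out, 0.19 = squeezed to its stop near the grip; it frees the ratchet only when nearly fully in. Springs out by itself, 1 to 5 N. It twitches up to 0.1 as the ratchet clicks
- case_cover (a joint): Gap between the case's white cover and grey shell, m: 0.005 to 0.007 at the start (a green rim shows in the gap), 0 = shut. It slides stiffly, about 14 N, and stays where it is pushed
- grip_and_trigger (a point): On the sliding jaw, half-way between the trigger's front and the grip's back, 88 mm off the bar. Axes: bar frame; fingers close along x and point along -z, so the tool leans 35 degrees. Over both 53 mm, 35 mm squeezed home. Trigger: -x side, 22 mm wide (y), free from z 32 to 98 mm off the bar. Black grip: 20 mm (x) by 26 mm (y), top 108 mm off the bar
- grip_and_release (a point): On the sliding jaw, half-way between the outer face of the orange paddle and the -y face of the black grip, 92 mm off the bar, 16 mm below the grip's top. Axes: bar frame; fingers close along y and point along -z. Over both 43 mm, 32 mm squeezed. Paddle: on the +y side, 18 mm wide (x), from 73 to 107 mm off the bar
- case_center (a point): Centre of the instrument case (as if shut), half-way up. 44 mm along x when shut (24 mm grey shell at -x, against the fixed jaw; 20 mm white cover at +x), 50 mm along y, 40 mm high (z up when it stands on its underside). About 160 g. It rests on the clamp's bed, leaning with it. Grip it across y
- finished_tray: White kit tray, 117 x 237 mm, rim 32 mm high, fixed. Origin at the centre of its underside; y along its length, z up; floor 2 mm thick. The large undivided compartment has its floor centre at (0, 52, 2) mm and measures 98 (x) by 112 mm (y) between walls 31 mm high; the other half has dividers
- reagent_a: White capped bottle, 39 mm across, 89 mm high, standing loose behind the tray; origin at the centre of its underside, z along its axis
- reagent_b: White capped bottle, 41 mm across, 87 mm high, standing loose behind the tray; origin as reagent_a
- reagent_c: White capped bottle, 40 mm across, 89 mm high, standing loose behind the tray; origin as reagent_a
Not all that is in view belongs to the job. What is shaped like the part that bears case_cover but turquoise is not meant.

How it is judged:
On the way, in this order (a step that is already met when the one before it is completed fails the run):
1. squeezes of the trigger have brought the jaw down close to the cover (value of joint trigger above 0.1 rad and value of joint jaw above 0.06 m), for 0.05 s.
2. the cover is pressed home by the jaw: gap under 1.5 mm with the jaw closed up to it (value of joint case_cover below 0.0015 m and value of joint jaw above 0.073 m), for 0.1 s.
3. the jaw is drawn back to within 10 mm of the end and the release is let go (value of joint jaw below 0.01 m and value of joint release below 0.13 rad), for 0.3 s.
4. the shut case stands in the large compartment of the tray (x of case_center in the frame of finished_tray between -0.045 and 0.045 m and y of case_center in the frame of finished_tray between 0 and 0.105 m and z of case_center in the frame of finished_tray between 0.012 and 0.032 m and angle between case_center's own z axis and vertical below 0.2 rad and value of joint case_cover below 0.0015 m), for 0.2 s.
At the end, for the whole second after the job is handed in: The case stands on its underside (within 0.2 rad) on the floor of the tray's large undivided compartment, its cover gap under 1.5 mm; the sliding jaw is within 10 mm of fully back and the release paddle is out (under 0.13 rad) (all of step 3 and all of step 4); the robot touches nothing.
It fails at once if a white bottle is knocked over (tilted by more than 0.6 rad) (angle between any of reagent_a, reagent_b, reagent_c's own z axis and vertical above 0.6 rad).
It also fails if it takes over 69 s, if anything falls off the work surface, if the arm or the gripper's body presses on something with over 40 N, if the wrist force passes 120 N, or if a joint passes its speed limit or range.

## Working session

There is one attempt and no reset: what is moved stays moved. The work goes in short steps, Python scripts to look and compute and a tool call to move; the robot and the scene stay as the last step left them, time stands still between calls to the robot, and variables do not carry over. Pictures are saved under pics/ and viewed, about 8 in all and at most 12, crops included, and the job is handed in when it is done.

Besides the shell and the picture viewer there is one more tool, called in YAML: its name, and indented under it one key for each argument. play_rows: Moves the arm, as the interface text tells. Shifts and turns lie within -1 to 1; 1 stands for 0.3 m of shift or pi/2 rad of turn. Its arguments: {"type":"object","properties":{"rows":{"type":"array"},"force":{"type":"number"}},"required":["rows"]}

```bash
ls; mkdir -p pics; python3 - <<'E'
from plant import ctrl,cams
import cv2,numpy as np
print(ctrl.get_state())
for n in("scene","top"):
    c=cams.read_camera(n); cv2.imwrite(f"pics/{n}0.png",cv2.resize(c["color"][:,:,::-1],(800,600),interpolation=cv2.INTER_CUBIC))
    print(n,c["fx"],c["fy"],c["cx"],c["cy"],np.round(c["view"],4).tolist())
E
```

```text
pics
{'time': 0.0, 'qpos': array([ 1.06999545e+00,  2.87199722e-01,  1.57822642e+00,  1.03953391e-05,
        1.27858932e+00, -1.49990530e-01]), 'dq': array([ 1.14699643e-03,  2.33463503e-04, -1.77518666e-05,  2.82633084e-04,
       -1.21064855e-04,  4.29212940e-04]), 'joint_efforts': array([-1.25901724e-04, -4.05962920e+01, -2.92631918e+01, -9.36200126e-05,
        5.56736268e-03, -3.82415720e-06]), 'eef_pos': array([0.23160559, 0.63330274, 0.22989772]), 'tcp_rot': array([-0.40545037,  0.58035081,  0.4046961 ,  0.57881258]), 'contact_force': array([ 0.68053462,  0.3258637 , -0.39290819]), 'wrist_torque': array([ 0.04322546, -0.0269599 ,  0.0064528 ]), 'opening': 1.0009931920386186}
scene 395.5051385367753 395.5051385367753 256.3528371568638 187.020650345091 [[0.6707, -0.7417, -0.0113, -0.4945], [-0.4432, -0.3884, -0.8079, 0.2746], [0.5948, 0.5468, -0.5892, 0.7817], [0.0, 0.0, 0.0, 1.0]]
top 390.89312863886954 390.89312863886954 249.87009337962775 188.0985862198394 [[-0.0024, -1.0, -0.0062, -0.1998], [-0.9951, 0.003, -0.0992, 0.5175], [0.0992, 0.0059, -0.995, 1.1339], [0.0, 0.0, 0.0, 1.0]]
```

View pics/scene0.png

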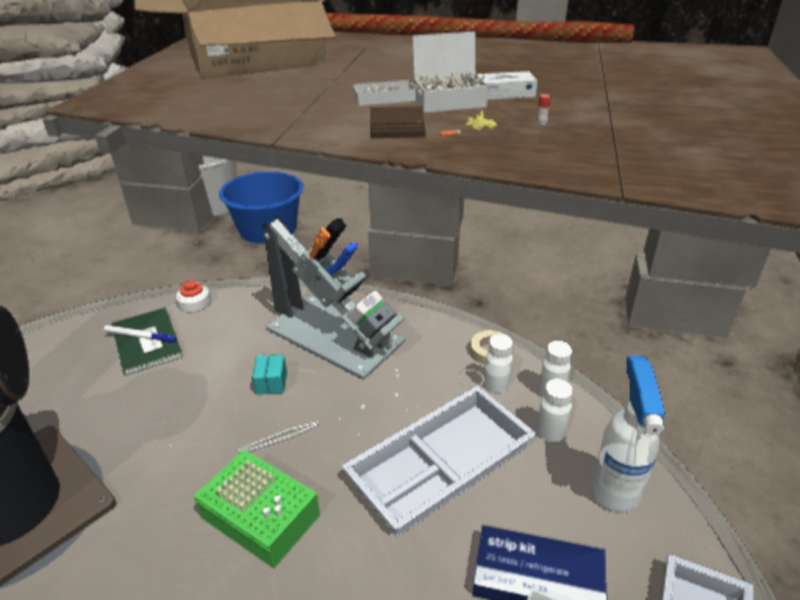

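View pics/top0.png

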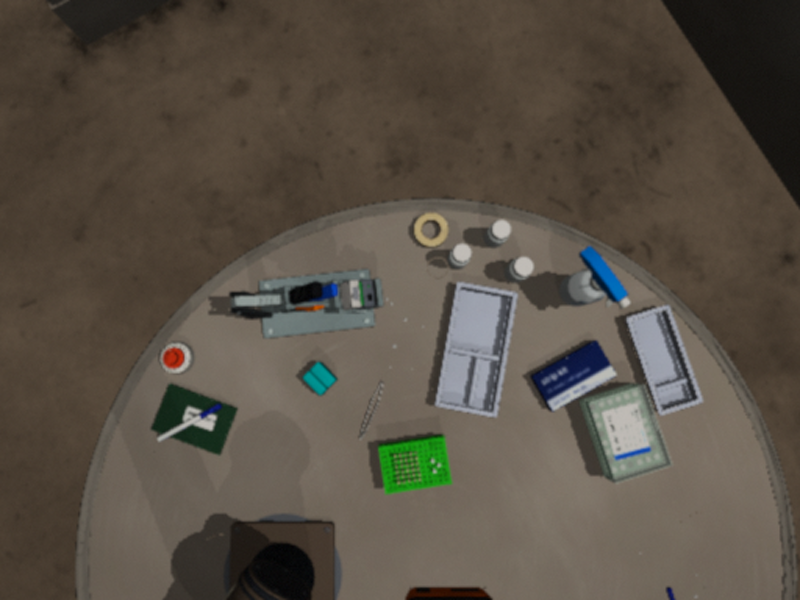

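Scene view: the clamp is at about (335,290), the white-and-grey case at (375,312), a turquoise decoy at (269,374), and the tray at (440,455) with the large compartment on its far side. A second, smaller tray is at (705,580). The bottles are at (497,362), (557,365) and (555,410). Top view: the clamp is at (320,300) and the tray at (475,350).

Could be taken for the case: the white/grey/green one in the clamp (scene 375,312) or the turquoise one (269,374). I choose the one in the clamp. Could be taken for the tray: the large one (440,455) or the small one (705,580). I choose the large one, beside the clamp.

```bash
python3 - <<'E'
import cv2,numpy as np
from plant import cams
s=cams.read_camera("scene")["color"][:,:,::-1]; t=cams.read_camera("top")["color"][:,:,::-1]
np.save("s0.npy",s);np.save("t0.npy",t)
def crop(im,u0,v0,w,h,k,name):
    c=cv2.resize(im[v0:v0+h,u0:u0+w],None,fx=k,fy=k,interpolation=cv2.INTER_CUBIC)
    for i in range(0,w,10):
        cv2.line(c,(i*k,0),(i*k,6),(0,0,255),1); cv2.putText(c,str(u0+i),(i*k,16),0,.35,(0,0,255))
    for i in range(0,h,10):
        cv2.line(c,(0,i*k),(6,i*k),(0,0,255),1); cv2.putText(c,str(v0+i),(8,i*k+4),0,.35,(0,0,255))
    return c
cv2.imwrite("pics/c1.png",crop(s,165,135,100,108,5,0)) if 0 else cv2.imwrite("pics/c1.png",crop(s,165,137,105,105,5,0))
a=crop(t,130,165,125,60,6,0); cv2.imwrite("pics/c2.png",a)
E
```

```text
(no output)
```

View pics/c1.png

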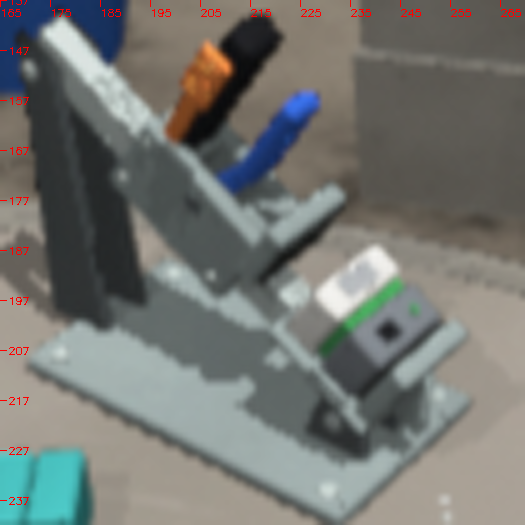

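View pics/c2.png

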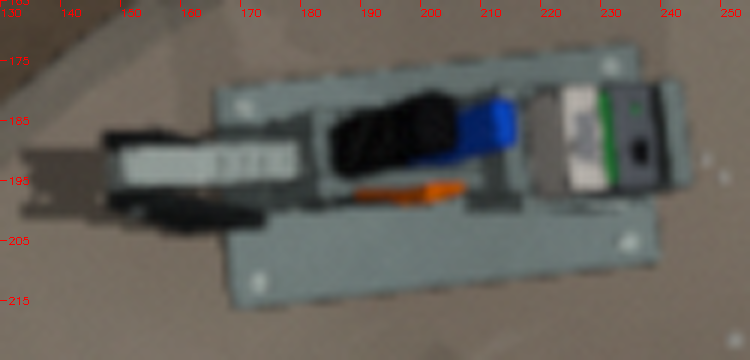

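The crops show the right case (white, green and grey) against the fixed jaw, with top-crop button at (640,152). The black grip is near top-crop (440,122), the blue trigger tip near (503,122), and the orange paddle is on the robot's side. Next I fit the poses.

```bash
cat > h.py <<'E'
import numpy as np
from scipy.spatial.transform import Rotation as R
from scipy.optimize import least_squares
F={"scene":(395.505,256.353,187.021,np.array([[0.6707,-0.7417,-0.0113,-0.4945],[-0.4432,-0.3884,-0.8079,0.2746],[0.5948,0.5468,-0.5892,0.7817]])),
"top":(390.893,249.870,188.099,np.array([[-0.0024,-1.0,-0.0062,-0.1998],[-0.9951,0.003,-0.0992,0.5175],[0.0992,0.0059,-0.995,1.1339]]))}
def proj(n,p):
    f,cx,cy,V=F[n]; c=V[:,:3]@p+V[:,3]; return np.array([f*c[0]/c[2]+cx,f*c[1]/c[2]+cy])
def Rz(a): return R.from_euler('z',a).as_matrix()
def barR(yaw): return Rz(yaw)@R.from_euler('y',-35,degrees=True).as_matrix()
def tri(pt,ps):  # triangulate
    return least_squares(lambda p:np.r_[proj("top",p)-pt,proj("scene",p)-ps],[.5,-.1,.1]).x
E
cat > fit.py <<'E'
from h import *
T=lambda x,y:np.array([(x+.5)/6-.5+130,(y+.5)/6-.5+165])
S=lambda x,y:np.array([(x+.5)/5-.5+165,(y+.5)/5-.5+137])
W=lambda x,y:np.array([x/1.5625-.2,y/1.5625-.2])
# plate
a,b=.1075,.056
P=[("top",T(217,88),(a,-b)),("top",T(636,45),(-a,-b)),("top",T(656,263),(-a,b)),("top",T(235,307),(a,b)),
("scene",S(30,360),(a,b)),("scene",S(340,520),(-a,b)),("scene",S(470,402),(-a,-b))]
def rp(v): return np.concatenate([proj(n,np.r_[v[:2],0]+Rz(v[2])@np.r_[xy,.012])-uv for n,uv,xy in P])
c=least_squares(rp,[.5,-.05,1.6]); print("clamp",c.x,np.round(c.fun,1))
a,b=.0585,.1185
Q=[("top",W(457,282),(-a,b)),("top",W(518,291),(a,b)),("top",W(497,417),(a,-b)),("top",W(435,407),(-a,-b)),
("scene",W(345,467),(-a,-b)),("scene",W(478,390),(-a,b)),("scene",W(533,435),(a,b)),("scene",W(397,528),(a,-b))]
def rq(v): return np.concatenate([proj(n,np.r_[v[:2],0]+Rz(v[2])@np.r_[xy,.032])-uv for n,uv,xy in Q])
t=least_squares(rq,[.5,-.3,0]); print("tray",t.x,np.round(t.fun,1))
if abs(t.fun).max()>4: # try flipped x
    pass
B=barR(c.x[2])
M=[("top",T(658,83),(0,-25,40)),("top",T(666,190),(0,25,40)),("top",T(562,86),(1,-25,40)),("top",T(565,188),(1,25,40)),
("top",T(684,80),(-15,-26,44)),("top",T(691,187),(-15,26,44)),
("scene",S(375,245),(1,-25,40)),("scene",S(317,292),(1,25,40)),("scene",S(443,312),(0,-25,40)),("scene",S(385,362),(0,25,40)),("scene",S(468,333),(-15,-26,44)),("scene",S(400,383),(-15,26,44))]
def rb(v):
    r=[]
    for n,uv,p in M:
        p=np.array(p,float)/1000
        if p[0]>0: p[0]=.044+v[3]
        r.append(proj(n,v[:3]+B@p)-uv)
    return np.concatenate(r)
m=least_squares(rb,[.5,-.15,.05,.006]); print("bar",m.x,np.round(m.fun,1), "in clamp",Rz(c.x[2]).T@(m.x[:3]-np.r_[c.x[:2],0]))
for nm,pt,ps in [("griptop",T(440,122),S(265,28)),("trigtip",T(503,122),S(305,100)),("orangetop",T(440,188),S(215,55))]:
    p=tri(pt,ps); print(nm,p,"bar",np.round(1000*B.T@(p-m.x[:3]),1))
for nm,pt,ps in [("b1",W(460,252),W(498,342)),("b2",W(500,230),W(558,350)),("b3",W(521,266),W(557,388))]:
    print(nm,tri(pt,ps))
np.savez("fit.npz",clamp=c.x,tray=t.x,bar=m.x)
E
python3 fit.py
```

```text
clamp [ 0.50238479 -0.06011344  1.67282809] [-0.2 -0.5  1.  -0.7  1.5 -0.1 -0.1  0.1 -1.4 -0.7 -1.   0.1  0.3 -0.9]
tray [ 0.41472876 -0.36343462 -1.75469593] [ 0.4 -1.   0.5  0.4  0.8  0.1  0.5 -1.  -2.7 -0.6 -0.7 -3.1  2.4 -0.7
 -0.8  2.1]
bar [ 0.51212081 -0.14907641  0.05623859  0.00381034] [-0.9 -0.5 -0.4 -0.7  0.5 -0.7  1.8  0.4 -0.  -0.6  0.7 -0.2  0.3 -1.1
 -1.3 -0.3 -0.2  0.2 -1.4  0.9 -0.1 -0.3  0.4  1. ] in clamp [-0.08949196 -0.00062408  0.05623859]
griptop [ 0.50684532 -0.08979396  0.23073347] bar [148.8  -0.8 108.8]
trigtip [ 0.50939645 -0.11185081  0.20024328] bar [113.2  -1.1  96.6]
orangetop [ 0.47890373 -0.08876002  0.22870669] bar [150.8  26.9 104.9]
b1 [ 0.58758809 -0.32740021  0.08555219]
b2 [ 0.62854137 -0.40159569  0.08600738]
b3 [ 0.56310987 -0.43894987  0.08353259]
```

```bash
cat >> h.py <<'E'
_f=None
def fit():
    d=np.load("fit.npz"); return d["clamp"],d["tray"],d["bar"]
def toolR(xdir,zdir):
    x=xdir/np.linalg.norm(xdir); z=zdir-x*(zdir@x); z/=np.linalg.norm(z); return np.c_[x,np.cross(z,x),z]
def rel(p,Rt,st=None):
    from plant import ctrl
    st=st or ctrl.get_state(); R0=R.from_quat(st["tcp_rot"]).as_matrix()
    print("shift",np.round(R0.T@(p-st["eef_pos"])/.3,3).tolist(),"turn",np.round(R.from_matrix(R0.T@Rt).as_rotvec()/(np.pi/2),3).tolist())
E
python3 - <<'E'
from h import *
from plant import ctrl
c,t,m=fit();B=barR(c[2]);O=m[:3]
st=ctrl.get_state();print("Rtool",np.round(R.from_quat(st["tcp_rot"]).as_matrix(),2).tolist())
print("B",np.round(B,3).tolist())
for (px,py),yy in [((345,197),-25),((272,258),25),((335,189),-25),((266,238),25)]:
    uv=np.array([(px+.5)/5-.5+165,(py+.5)/5-.5+137])
    s=least_squares(lambda v:proj("scene",O+B@np.array([v[0],v[1],.045]))-uv,[.07,0]).x; print("jawface z45 pt",s*1000)
bp=np.array([132,-.5,69])/1000
for zs in(1,-1):
    Rt=toolR(-B[:,2],zs*B[:,0]); print("trig",zs); rel(O+B@(bp+[0,0,.1]),Rt)
    Rt=toolR(-B[:,2],zs*B[:,1]); print("rel",zs); rel(O+B@(bp+[0,0,.1]),Rt)
print(O+B@bp,O+B@(bp+[0,0,.1]))
E
```

```text
Rtool [[-0.0, -0.94, 0.34], [-0.0, 0.34, 0.94], [-1.0, 0.0, -0.0]]
B [[-0.083, -0.995, 0.058], [0.815, -0.102, -0.571], [0.574, 0.0, 0.819]]
jawface z45 pt [ 72.96196822 -24.1284074 ]
jawface z45 pt [70.18835224 32.8155695 ]
jawface z45 pt [ 79.00536919 -22.81090914]
jawface z45 pt [79.45786443 27.71963741]
trig 1
shift [-0.13, -1.759, -2.095] turn [-0.279, -0.383, 0.088]
rel 1
shift [-0.13, -1.759, -2.095] turn [-1.242, -0.392, -0.246]
trig -1
shift [-0.13, -1.759, -2.095] turn [1.641, 0.119, 0.519]
rel -1
shift [-0.13, -1.759, -2.095] turn [0.688, -0.218, 0.347]
[ 0.50563593 -0.0808307   0.18847217] [ 0.51147808 -0.13789005  0.27038738]
```

play_rows:
  rows:
    - [100, [-0.25, -1, -0.95], [-0.14, -0.19, 0.04]]
    - [100, [-0.25, -1, -0.95], [-0.14, -0.19, 0.04]]
    - [100, [-0.25, -1, -0.95], [-0.14, -0.19, 0.04]]
    - [100, [-0.25, -1, -0.95], [-0.14, -0.19, 0.04]]
    - [100, [-0.25, -1, -0.95], [-0.14, -0.19, 0.04]]
    - [100, [-0.25, -1, -0.95], [-0.14, -0.19, 0.04]]
    - [100, [-0.25, -1, -0.95], [-0.14, -0.19, 0.04]]
    - [100, [-0.25, -1, -0.95], [-0.14, -0.19, 0.04]]
    - [100, [-0.25, -1, -0.95], [-0.14, -0.19, 0.04]]
    - [100, [-0.25, -1, -0.95], [-0.14, -0.19, 0.04]]
  force: 40

```text
time: 1.03
eef_pos: [0.4108, 0.2716, 0.3047]
tcp_rot: [-0.383, 0.451, 0.539, 0.599]
contact_force: [1.0, 0.2, -0.4]
opening: 0.999
```

```bash
cat > go.py <<'E'
# usage: go.py kind bx by bz(mm, TCP in bar frame)  kind: trig/rel +-1
import sys; from h import *
from plant import ctrl
c,t,m=fit();B=barR(c[2]);O=m[:3]
k,s=sys.argv[1],float(sys.argv[2]); bp=np.array(list(map(float,sys.argv[3:6])))/1000
st=ctrl.get_state(); R0=R.from_quat(st["tcp_rot"]).as_matrix()
print("t",round(st["time"],2),"eef",np.round(st["eef_pos"],4),"bar",np.round(1000*B.T@(st["eef_pos"]-O),1),"F",np.round(st["contact_force"],1),"open",round(st["opening"]*85,1),"q",np.round(st["qpos"],2))
rel(O+B@bp,toolR(-B[:,2],s*(B[:,0] if k=="trig" else B[:,1])),st)
E
python3 go.py trig 1 132 -.5 169
```

```text
t 1.03 eef [0.4108 0.2716 0.3047] bar [493.7  57.9 -42.4] F [ 1.   0.2 -0.4] open 84.9 q [ 0.22 -0.27  2.02  0.3   1.32 -1.28]
shift [-0.296, -0.506, -1.283] turn [-0.138, -0.193, 0.048]
```

play_rows:
  rows:
    - [100, [-0.296, -0.506, -1], [-0.138, -0.193, 0.048]]
    - [100, [-0.296, -0.506, -1], [-0.138, -0.193, 0.048]]
    - [100, [-0.296, -0.506, -1], [-0.138, -0.193, 0.048]]
    - [100, [-0.296, -0.506, -1], [-0.138, -0.193, 0.048]]
    - [100, [-0.296, -0.506, -1], [-0.138, -0.193, 0.048]]
    - [100, [-0.296, -0.506, -1], [-0.138, -0.193, 0.048]]
    - [100, [-0.296, -0.506, -1], [-0.138, -0.193, 0.048]]
    - [100, [-0.296, -0.506, -1], [-0.138, -0.193, 0.048]]
    - [100, [-0.296, -0.506, -1], [-0.138, -0.193, 0.048]]

```text
time: 1.78
eef_pos: [0.5224, -0.0583, 0.2948]
tcp_rot: [-0.342, 0.31, 0.658, 0.595]
contact_force: [0.9, 0.6, -0.2]
opening: 1.003
```

```bash
python3 go.py trig 1 132 -.5 169
```

```text
t 1.78 eef [ 0.5224 -0.0583  0.2948] bar [209.9 -19.5 144.2] F [ 0.9  0.6 -0.2] open 85.3 q [-0.53  0.05  1.81  0.48  1.66 -2.26]
shift [-0.083, 0.063, -0.26] turn [-0.001, 0.0, -0.0]
```

play_rows:
  rows:
    - [100, [-0.083, 0.063, -0.26], [0, 0, 0]]
    - [100, [-0.083, 0.063, -0.26], [0, 0, 0]]
    - [100, [-0.083, 0.063, -0.26], [0, 0, 0]]
    - [100, [-0.083, 0.063, -0.26], [0, 0, 0]]

```text
time: 2.12
eef_pos: [0.5108, -0.1372, 0.2694]
tcp_rot: [-0.341, 0.31, 0.658, 0.595]
contact_force: [0.1, 0.0, -0.2]
opening: 1.005
```

```bash
python3 go.py trig 1 132 -.5 69; cat > pic.py <<'E'
import sys,cv2,numpy as np
from plant import cams
n,u0,v0,w,h,k,o=sys.argv[1],*map(int,sys.argv[2:7]),sys.argv[7]
im=cams.read_camera(n)["color"][:,:,::-1]
c=cv2.resize(im[v0:v0+h,u0:u0+w],None,fx=k,fy=k,interpolation=cv2.INTER_CUBIC)
for i in range(0,w,10): cv2.putText(c,str(u0+i),(i*k,10),0,.33,(0,0,255))
for i in range(0,h,10): cv2.putText(c,str(v0+i),(0,i*k+4),0,.33,(0,0,255))
cv2.imwrite("pics/"+o,c)
E
python3 pic.py scene 165 115 110 110 5 c3.png
```

```text
t 2.12 eef [ 0.5108 -0.1372  0.2694] bar [1.321e+02 1.000e-01 1.677e+02] F [ 0.1  0.  -0.2] open 85.4 q [-0.66  0.12  1.79  0.43  1.68 -2.38]
shift [0.329, -0.002, -0.001] turn [-0.003, 0.001, -0.0]
```

View pics/c3.png

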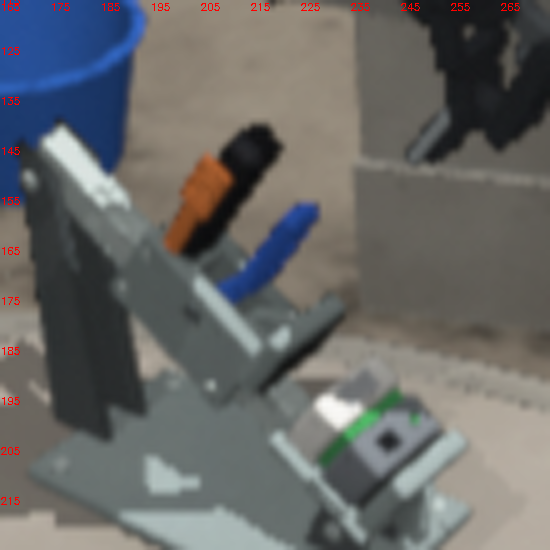

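```bash
python3 - <<'E'
from h import *
c,t,m=fit();B=barR(c[2]);O=m[:3]
for b in [(132,0,168),(90,0,180),(174,0,180),(149,0,108),(113,0,97)]:
    p=O+B@(np.array(b)/1000); print(b,proj("scene",p),proj("top",p))
E
python3 - <<'E'
import subprocess
E
python3 pic.py top 130 120 160 110 5 c4.png
```

```text
(132, 0, 168) [231.74787757 133.02544358] [221.97872653 180.38319484]
(90, 0, 180) [247.15491971 144.33944998] [239.70744349 179.28617322]
(174, 0, 180) [220.98899302 115.37561655] [208.67900882 179.86812662]
(149, 0, 108) [216.06090673 142.57746393] [203.53044374 184.36435847]
(113, 0, 97) [224.65782693 156.82190412] [214.15431658 184.68468324]
```

View pics/c4.png

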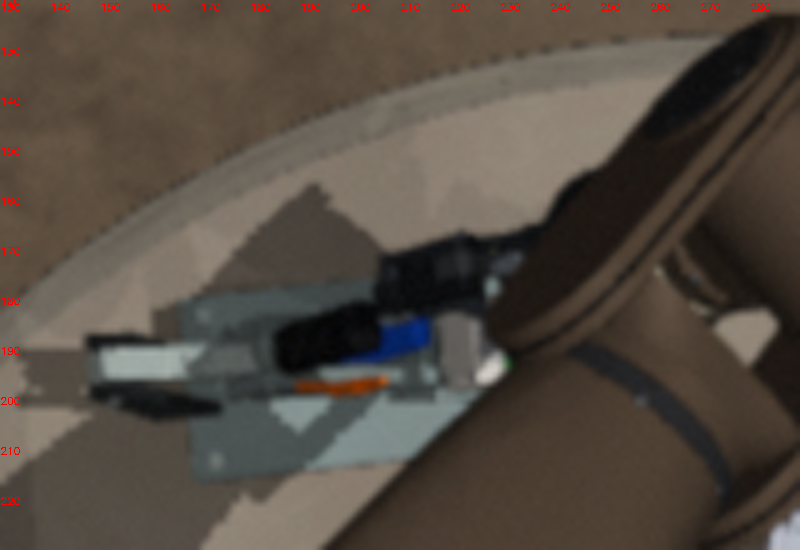

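The scene view shows the fingertip at (247,145), where the model puts it (247,144), so the frame is good. I go down and make the first squeeze.

play_rows:
  rows:
    - [100, [0.12, 0, 0], [0, 0, 0]]
    - [100, [0.22, 0, 0], [0, 0, 0]]
    - [100, [0.329, 0, 0], [0, 0, 0]]
    - [100, [0.329, 0, 0], [0, 0, 0]]
    - [0, [0.329, 0, 0], [0, 0, 0]]
    - [0, [0.329, 0, 0], [0, 0, 0]]
    - [0, [0.329, 0, 0], [0, 0, 0]]
    - [0, [0.329, 0, 0], [0, 0, 0]]
    - [0, [0.329, 0, 0], [0, 0, 0]]
    - [0, [0.329, 0, 0], [0, 0, 0]]
  force: 40

```text
time: 3.05
eef_pos: [0.5075, -0.0833, 0.1937]
tcp_rot: [-0.348, 0.311, 0.656, 0.594]
contact_force: [-2.0, -4.6, 6.4]
opening: 0.406
```

```bash
python3 go.py trig 1 124 -.5 69
```

```text
t 3.05 eef [ 0.5075 -0.0833  0.1937] bar [132.8  -2.1  74.8] F [-2.  -4.6  6.4] open 34.5 q [-0.58  0.13  1.91  0.46  1.51 -2.38]
shift [0.02, 0.005, -0.029] turn [0.002, -0.007, 0.002]
```

play_rows:
  rows:
    - [80, [0, 0, 0], [0, 0, 0]]
    - [80, [0.01, 0, -0.027], [0, 0, 0]]
    - [80, [0.01, 0, -0.027], [0, 0, 0]]
    - [80, [0.01, 0, -0.027], [0, 0, 0]]
    - [0, [0.01, 0, -0.027], [0, 0, 0]]
    - [0, [0.01, 0, -0.027], [0, 0, 0]]
    - [0, [0.01, 0, -0.027], [0, 0, 0]]
    - [0, [0.01, 0, -0.027], [0, 0, 0]]
    - [0, [0.01, 0, -0.027], [0, 0, 0]]
    - [0, [0.01, 0, -0.027], [0, 0, 0]]

```text
time: 3.88
eef_pos: [0.5067, -0.0874, 0.1844]
tcp_rot: [-0.346, 0.312, 0.657, 0.593]
contact_force: [-3.9, -8.2, 5.1]
opening: 0.421
```

```bash
python3 go.py trig 1 116 -.5 69
```

```text
t 3.88 eef [ 0.5067 -0.0874  0.1844] bar [124.2  -0.9  69.4] F [-3.9 -8.2  5.1] open 35.8 q [-0.59  0.15  1.92  0.45  1.5  -2.4 ]
shift [0.002, 0.001, -0.027] turn [0.001, -0.006, -0.0]
```

play_rows:
  rows:
    - [80, [0, 0, 0], [0, 0, 0]]
    - [80, [0, 0, -0.027], [0, 0, 0]]
    - [80, [0, 0, -0.027], [0, 0, 0]]
    - [80, [0, 0, -0.027], [0, 0, 0]]
    - [0, [0, 0, -0.027], [0, 0, 0]]
    - [0, [0, 0, -0.027], [0, 0, 0]]
    - [0, [0, 0, -0.027], [0, 0, 0]]
    - [0, [0, 0, -0.027], [0, 0, 0]]
    - [0, [0, 0, -0.027], [0, 0, 0]]
    - [0, [0, 0, -0.027], [0, 0, 0]]

```text
time: 4.72
eef_pos: [0.5071, -0.0925, 0.1802]
tcp_rot: [-0.345, 0.311, 0.658, 0.593]
contact_force: [-4.1, -2.4, 7.6]
opening: 0.431
```

```bash
python3 go.py trig 1 108 -.5 69
```

```text
t 4.72 eef [ 0.5071 -0.0925  0.1802] bar [117.6  -0.7  68.9] F [-4.1 -2.4  7.6] open 36.6 q [-0.6   0.16  1.91  0.45  1.5  -2.41]
shift [0.0, 0.001, -0.032] turn [0.001, -0.004, -0.001]
```

play_rows:
  rows:
    - [0, [0, 0, 0], [0, 0, 0]]
    - [80, [0, 0, 0], [0, 0, 0]]
    - [80, [0, 0, -0.03], [0, 0, 0]]
    - [80, [0, 0, -0.03], [0, 0, 0]]
    - [80, [0, 0, -0.03], [0, 0, 0]]
    - [80, [0, 0, -0.03], [0, 0, 0]]

```text
time: 5.22
eef_pos: [0.5073, -0.0976, 0.1728]
tcp_rot: [-0.342, 0.309, 0.659, 0.594]
contact_force: [-0.4, 1.0, -0.1]
opening: 0.8
```

play_rows:
  rows:
    - [0, [0, 0, 0], [0, 0, 0]]
    - [0, [0, 0, 0], [0, 0, 0]]
    - [0, [0, 0, 0], [0, 0, 0]]
    - [0, [0, 0, 0], [0, 0, 0]]
    - [0, [0, 0, 0], [0, 0, 0]]
    - [0, [0, 0, 0], [0, 0, 0]]
    - [0, [0, 0, 0], [0, 0, 0]]

```text
time: 5.8
eef_pos: [0.5073, -0.0963, 0.1772]
tcp_rot: [-0.342, 0.307, 0.661, 0.593]
contact_force: [-7.4, 8.4, 14.5]
opening: 0.436
```

```bash
python3 go.py trig 1 104 -.5 69;  python3 pic.py scene 165 115 110 110 5 c5.png
```

```text
t 5.8 eef [ 0.5073 -0.0963  0.1772] bar [112.8  -0.6  68.7] F [-7.4  8.4 14.5] open 37.1 q [-0.61  0.17  1.91  0.45  1.5  -2.42]
shift [-0.001, 0.0, -0.029] turn [0.003, 0.003, -0.002]
```

View pics/c5.png

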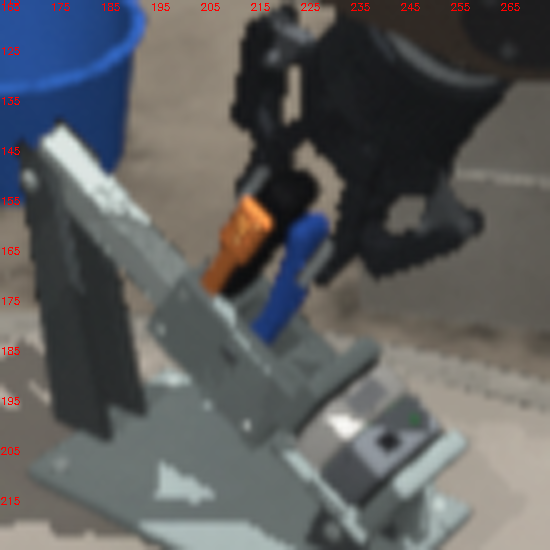

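The green gap strip at about (235,195) is gone and the jaw plate at (235,190) touches the cover. I do one more squeeze to see whether it now stops stiff.

play_rows:
  rows:
    - [85, [0, 0, 0], [0, 0, 0]]
    - [85, [0, 0, -0.022], [0, 0, 0]]
    - [85, [0, 0, -0.022], [0, 0, 0]]
    - [85, [0, 0, -0.022], [0, 0, 0]]
    - [85, [0, 0, -0.022], [0, 0, 0]]

```text
time: 6.27
eef_pos: [0.5078, -0.1034, 0.1688]
tcp_rot: [-0.342, 0.31, 0.659, 0.594]
contact_force: [0.0, 0.2, 0.3]
opening: 0.85
```

play_rows:
  rows:
    - [0, [0, 0, 0], [0, 0, 0]]
    - [0, [0, 0, 0], [0, 0, 0]]
    - [0, [0, 0, 0], [0, 0, 0]]
    - [0, [0, 0, 0], [0, 0, 0]]
    - [0, [0, 0, 0], [0, 0, 0]]
    - [0, [0, 0, 0], [0, 0, 0]]
    - [0, [0, 0, 0], [0, 0, 0]]

```text
time: 6.85
eef_pos: [0.5073, -0.0967, 0.1775]
tcp_rot: [-0.337, 0.302, 0.665, 0.595]
contact_force: [-10.7, 20.4, 29.0]
opening: 0.449
```

```bash
python3 go.py trig 1 104 -.5 69
```

```text
t 6.85 eef [ 0.5073 -0.0967  0.1775] bar [112.6  -0.5  69.2] F [-10.7  20.4  29. ] open 38.2 q [-0.61  0.18  1.9   0.46  1.52 -2.43]
shift [0.0, 0.0, -0.029] turn [0.005, 0.013, -0.003]
```

It now stops early and stiff: 38 mm opening instead of 35, with the grip's back unchanged. Next: open, retreat and turn for the release.

play_rows:
  rows:
    - [100, [0, 0, 0], [0, 0, 0]]
    - [100, [0, 0, -0.025], [0, 0, 0]]
    - [100, [0, 0, -0.025], [0, 0, 0]]
    - [100, [-0.12, 0, -0.025], [0, 0, 0]]
    - [100, [-0.25, 0, -0.025], [0, 0, 0]]
    - [100, [-0.35, 0, -0.025], [0, 0, 0]]
    - [100, [-0.35, 0, -0.025], [0, 0, 0]]

```text
time: 7.43
eef_pos: [0.5173, -0.1735, 0.2571]
tcp_rot: [-0.347, 0.31, 0.655, 0.595]
contact_force: [0.4, 0.1, 0.4]
opening: 1.0
```

```bash
python3 go.py rel -1 122 8 173
```

```text
t 7.43 eef [ 0.5173 -0.1735  0.2571] bar [ 94.9  -2.7 178.8] F [0.4 0.1 0.4] open 85.0 q [-0.7   0.17  1.74  0.41  1.67 -2.43]
shift [0.018, 0.036, 0.091] turn [1.002, -0.0, 0.008]
```

play_rows:
  rows:
    - [100, [0.018, 0.036, 0.091], [1, 0, 0]]
    - [100, [0.018, 0.036, 0.091], [1, 0, 0]]
    - [100, [0.018, 0.036, 0.091], [1, 0, 0]]
    - [100, [0.018, 0.036, 0.091], [1, 0, 0]]
    - [100, [0.018, 0.036, 0.091], [1, 0, 0]]
    - [100, [0.018, 0.036, 0.091], [1, 0, 0]]
    - [100, [0.018, 0.036, 0.091], [1, 0, 0]]
    - [100, [0.018, 0.036, 0.091], [1, 0, 0]]
    - [100, [0.018, 0.036, 0.091], [1, 0, 0]]
    - [100, [0.018, 0.036, 0.091], [1, 0, 0]]

```text
time: 8.27
eef_pos: [0.5012, -0.1448, 0.2615]
tcp_rot: [0.072, 0.638, 0.351, 0.682]
contact_force: [0.4, 0.3, 0.4]
opening: 1.003
```

```bash
python3 go.py rel -1 122 8 173
```

```text
t 8.27 eef [ 0.5012 -0.1448  0.2615] bar [122.1  10.4 165.1] F [0.4 0.3 0.4] open 85.3 q [-0.68  0.12  1.8   0.42  1.67 -1.15]
shift [-0.026, -0.003, 0.008] turn [0.2, -0.001, -0.001]
```

play_rows:
  rows:
    - [100, [-0.026, -0.003, 0.008], [0.2, 0, 0]]
    - [100, [-0.026, -0.003, 0.008], [0.2, 0, 0]]
    - [100, [-0.026, -0.003, 0.008], [0.2, 0, 0]]
    - [100, [-0.026, -0.003, 0.008], [0.2, 0, 0]]
    - [100, [-0.026, -0.003, 0.008], [0.2, 0, 0]]

```text
time: 8.68
eef_pos: [0.5042, -0.1492, 0.268]
tcp_rot: [0.175, 0.684, 0.25, 0.663]
contact_force: [-0.1, 0.3, -0.0]
opening: 1.002
```

```bash
python3 go.py rel -1 122 8 73;  python3 pic.py scene 165 115 110 110 5 c6.png
```

```text
t 8.68 eef [ 0.5042 -0.1492  0.268 ] bar [122.    7.8 173. ] F [-0.1  0.3 -0. ] open 85.2 q [-0.68  0.12  1.79  0.42  1.69 -0.84]
shift [0.333, -0.0, -0.0] turn [0.005, -0.001, -0.0]
```

View pics/c6.png

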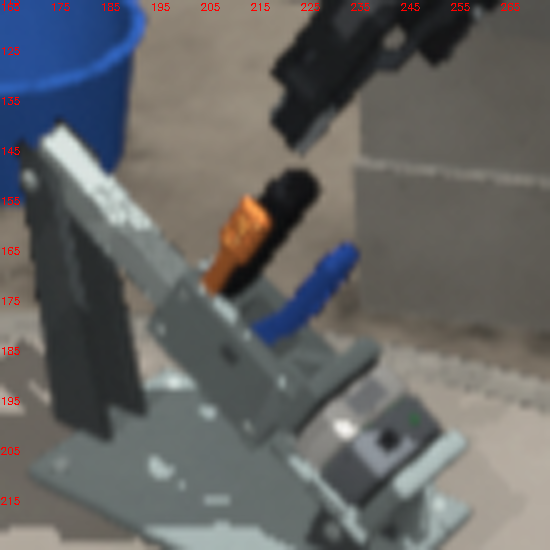

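The finger at (223,143) lines up above the paddle (215,162) and grip (225,152), the trigger is out, and the cover is shut. Down, and squeeze the release.

play_rows:
  rows:
    - [100, [0.12, 0, 0], [0, 0, 0]]
    - [100, [0.23, 0, 0], [0, 0, 0]]
    - [100, [0.333, 0, 0], [0, 0, 0]]
    - [100, [0.333, 0, 0], [0, 0, 0]]
    - [0, [0.333, 0, 0], [0, 0, 0]]
    - [0, [0.333, 0, 0], [0, 0, 0]]
    - [0, [0.333, 0, 0], [0, 0, 0]]
    - [0, [0.333, 0, 0], [0, 0, 0]]
    - [0, [0.333, 0, 0], [0, 0, 0]]
    - [0, [0.333, 0, 0], [0, 0, 0]]
  force: 45

```text
time: 9.57
eef_pos: [0.5036, -0.0943, 0.1895]
tcp_rot: [0.174, 0.679, 0.247, 0.669]
contact_force: [16.6, 0.8, -1.6]
opening: 0.38
```

```bash
python3 go.py rel -1 200 8 73
```

```text
t 9.57 eef [ 0.5036 -0.0943  0.1895] bar [121.8   2.9  77.4] F [16.6  0.8 -1.6] open 32.3 q [-0.61  0.14  1.92  0.46  1.51 -0.84]
shift [0.013, 0.261, -0.015] turn [0.006, 0.008, 0.004]
```

play_rows:
  rows:
    - [0, [0, 0.03, 0.015], [0, 0, 0]]
    - [0, [0, 0.07, 0.015], [0, 0, 0]]
    - [0, [0, 0.11, 0.015], [0, 0, 0]]
    - [0, [0, 0.15, 0.015], [0, 0, 0]]
    - [0, [0, 0.19, 0.015], [0, 0, 0]]
    - [0, [0, 0.22, 0.015], [0, 0, 0]]
    - [0, [0, 0.245, 0.015], [0, 0, 0]]
    - [0, [0, 0.258, 0.015], [0, 0, 0]]
    - [0, [0, 0.258, 0.015], [0, 0, 0]]
    - [0, [0, 0.258, 0.015], [0, 0, 0]]

```text
time: 10.4
eef_pos: [0.4972, -0.0323, 0.2333]
tcp_rot: [0.173, 0.684, 0.246, 0.665]
contact_force: [2.3, -7.2, 2.6]
opening: 0.373
```

```bash
python3 go.py rel -1 200 8 73; python3 pic.py scene 165 115 110 110 5 c7.png
```

```text
t 10.4 eef [ 0.4972 -0.0323  0.2333] bar [198.    2.9  77.5] F [ 2.3 -7.2  2.6] open 31.7 q [-0.51  0.03  1.95  0.48  1.55 -0.73]
shift [0.015, 0.007, -0.017] turn [0.005, 0.001, 0.005]
```

View pics/c7.png

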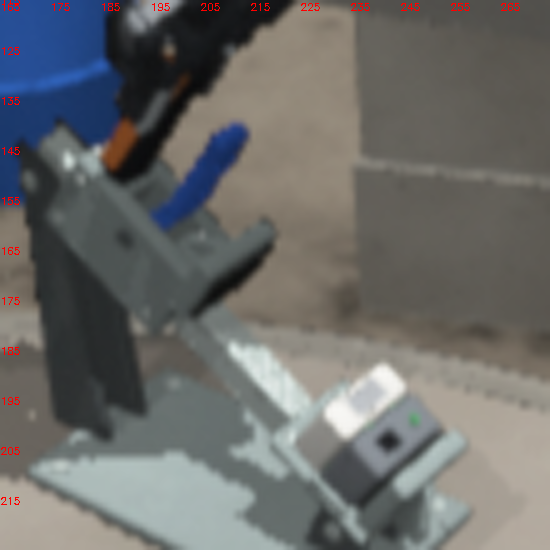

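The jaw is back near the top of the bar and the case stays behind, shut, at about (240,200). Let go and retreat.

play_rows:
  rows:
    - [0, [0, 0.01, 0], [0, 0, 0]]
    - [0, [0, 0.01, 0], [0, 0, 0]]
    - [100, [0, 0, -0.017], [0, 0, 0]]
    - [100, [0, 0, -0.017], [0, 0, 0]]
    - [100, [0, 0, -0.017], [0, 0, 0]]
    - [100, [0, 0, -0.017], [0, 0, 0]]
    - [100, [-0.12, 0, -0.017], [0, 0, 0]]
    - [100, [-0.25, 0, -0.017], [0, 0, 0]]
    - [100, [-0.4, 0, -0.017], [0, 0, 0]]
    - [100, [-0.4, 0, -0.017], [0, 0, 0]]

```text
time: 11.28
eef_pos: [0.5006, -0.1014, 0.3366]
tcp_rot: [0.173, 0.681, 0.247, 0.667]
contact_force: [0.0, -0.7, 0.8]
opening: 1.005
```

```bash
python3 go.py rel -1 22 -0.5 100
```

```text
t 11.28 eef [ 0.5006 -0.1014  0.3366] bar [200.6   6.6 201.8] F [ 0.  -0.7  0.8] open 85.4 q [-0.62  0.01  1.78  0.45  1.76 -0.74]
shift [0.344, -0.593, 0.015] turn [0.007, 0.005, 0.005]
```

play_rows:
  rows:
    - [100, [0, -0.12, 0.015], [0, 0, 0]]
    - [100, [0, -0.24, 0.015], [0, 0, 0]]
    - [100, [0, -0.37, 0.015], [0, 0, 0]]
    - [100, [0.1, -0.5, 0.015], [0, 0, 0]]
    - [100, [0.22, -0.593, 0.015], [0.007, 0.005, 0.005]]
    - [100, [0.344, -0.593, 0.015], [0.007, 0.005, 0.005]]
    - [100, [0.344, -0.593, 0.015], [0.007, 0.005, 0.005]]
    - [100, [0.344, -0.593, 0.015], [0.007, 0.005, 0.005]]
    - [100, [0.344, -0.593, 0.015], [0.007, 0.005, 0.005]]

```text
time: 12.03
eef_pos: [0.5133, -0.1836, 0.1446]
tcp_rot: [0.18, 0.687, 0.249, 0.659]
contact_force: [-0.5, -0.5, 1.1]
opening: 1.003
```

```bash
python3 go.py rel -1 22 -0.5 11; python3 pic.py scene 165 115 110 110 5 c8.png
```

```text
t 12.03 eef [ 0.5133 -0.1836  0.1446] bar [22.4  2.3 92.1] F [-0.5 -0.5  1.1] open 85.2 q [-0.72  0.31  1.8   0.4   1.51 -0.94]
shift [0.27, -0.003, 0.011] turn [-0.002, -0.005, -0.004]
```

View pics/c8.png

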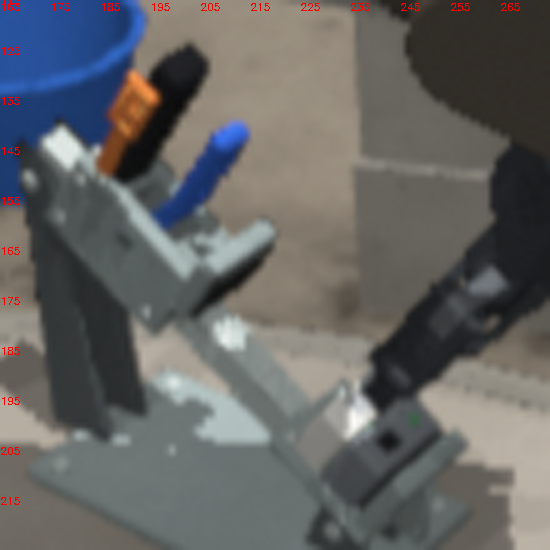

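The jaw is parked, the paddle is out at (190,133), and the gripper is above the case. Down and grip.

play_rows:
  rows:
    - [100, [0.1, 0, 0.01], [0, 0, 0]]
    - [100, [0.18, 0, 0.01], [0, 0, 0]]
    - [100, [0.24, 0, 0.01], [0, 0, 0]]
    - [100, [0.27, 0, 0.01], [0, 0, 0]]
    - [100, [0.27, 0, 0.01], [0, 0, 0]]
    - [0, [0.27, 0, 0.01], [0, 0, 0]]
    - [0, [0.27, 0, 0.01], [0, 0, 0]]
    - [0, [0.27, 0, 0.01], [0, 0, 0]]
    - [0, [0.27, 0, 0.01], [0, 0, 0]]
    - [0, [0.27, 0, 0.01], [0, 0, 0]]
  force: 40

```text
time: 12.92
eef_pos: [0.5112, -0.138, 0.0787]
tcp_rot: [0.18, 0.686, 0.248, 0.66]
contact_force: [0.3, -3.3, 5.2]
opening: 0.575
```

```bash
python3 go.py rel -1 22 0 100
```

```text
t 12.92 eef [ 0.5112 -0.138   0.0787] bar [21.9 -0.2 12. ] F [ 0.3 -3.3  5.2] open 48.9 q [-0.66  0.36  1.89  0.44  1.38 -0.95]
shift [-0.293, 0.002, -0.002] turn [-0.002, -0.004, -0.004]
```

play_rows:
  rows:
    - [0, [-0.05, 0, 0], [0, 0, 0]]
    - [0, [-0.12, 0, 0], [0, 0, 0]]
    - [0, [-0.2, 0, 0], [0, 0, 0]]
    - [0, [-0.28, 0, 0], [0, 0, 0]]
    - [0, [-0.36, 0, 0], [0, 0, 0]]
    - [0, [-0.36, 0, 0], [0, 0, 0]]
    - [0, [-0.36, 0, 0], [0, 0, 0]]

```text
time: 13.5
eef_pos: [0.5175, -0.1995, 0.1649]
tcp_rot: [0.181, 0.687, 0.248, 0.659]
contact_force: [-0.5, 0.9, -1.9]
opening: 0.577
```

```bash
cat > place.py <<'E'
import sys; from h import *
from plant import ctrl
c,t,m=fit(); T=Rz(t[2]); p=np.r_[t[:2],0]+T@np.array([0,.047,0]); p[2]=float(sys.argv[1])/1000
st=ctrl.get_state(); print(np.round(st["eef_pos"],4),"tgt",np.round(p,4),"F",np.round(st["contact_force"],1),"open",round(st["opening"]*85,1),"t",st["time"],"q",np.round(st["qpos"],2),"local",T.T@(st["eef_pos"]-np.r_[t[:2],0]))
rel(p,toolR(np.array([0,0,-1.]),T[:,1]),st)
E
python3 place.py 150
```

```text
[ 0.5175 -0.1995  0.1649] tgt [ 0.4609 -0.372   0.15  ] F [-0.5  0.9 -1.9] open 49.0 t 13.5 q [-0.73  0.31  1.76  0.39  1.56 -0.93] local [-0.17996618  0.07101884  0.16492177]
shift [-0.278, -0.481, -0.246] turn [0.175, -0.061, -0.389]
```

play_rows:
  rows:
    - [0, [-0.04, -0.06, -0.03], [0.02, -0.01, -0.05]]
    - [0, [-0.09, -0.13, -0.07], [0.05, -0.02, -0.1]]
    - [0, [-0.13, -0.2, -0.1], [0.07, -0.03, -0.16]]
    - [0, [-0.17, -0.27, -0.14], [0.1, -0.04, -0.22]]
    - [0, [-0.21, -0.34, -0.18], [0.12, -0.05, -0.28]]
    - [0, [-0.25, -0.41, -0.21], [0.15, -0.055, -0.34]]
    - [0, [-0.278, -0.46, -0.24], [0.17, -0.06, -0.38]]
    - [0, [-0.278, -0.481, -0.246], [0.175, -0.061, -0.389]]
    - [0, [-0.278, -0.481, -0.246], [0.175, -0.061, -0.389]]
    - [0, [-0.278, -0.481, -0.246], [0.175, -0.061, -0.389]]

```text
time: 14.33
eef_pos: [0.4602, -0.3695, 0.1476]
tcp_rot: [0.067, 0.706, -0.062, 0.702]
contact_force: [1.0, -0.2, -2.4]
opening: 0.577
```

```bash
python3 place.py 17; python3 pic.py scene 210 140 150 120 5 c9.png
```

```text
[ 0.4602 -0.3695  0.1476] tgt [ 0.4609 -0.372   0.017 ] F [ 1.  -0.2 -2.4] open 49.0 t 14.3333 q [-0.85  0.19  1.85  0.    1.11 -0.67] local [-0.00237247  0.04576804  0.14755707]
shift [0.435, -0.011, 0.007] turn [0.001, -0.004, -0.004]
```

View pics/c9.png

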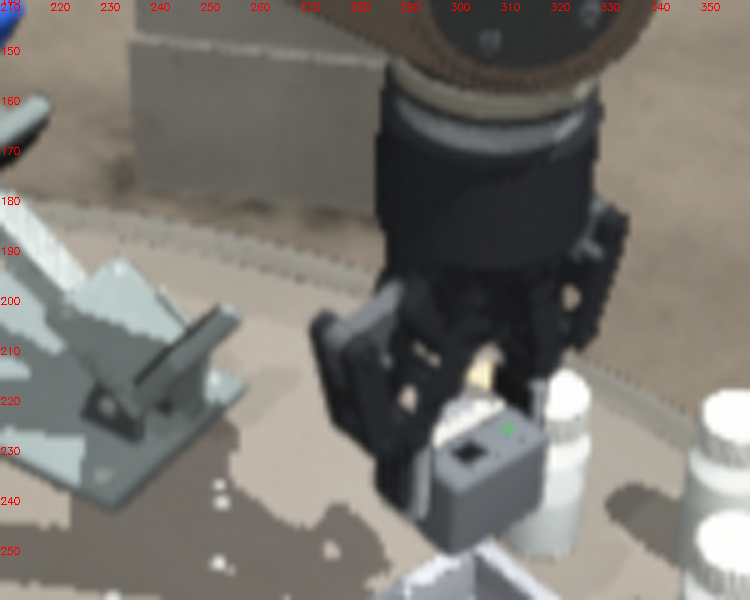

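The case hangs upright and shut at about (305,233), clear of the bottles. Lower it into the compartment.

play_rows:
  rows:
    - [0, [0.09, -0.005, 0.007], [0, 0, 0]]
    - [0, [0.18, -0.01, 0.007], [0, 0, 0]]
    - [0, [0.26, -0.01, 0.007], [0, 0, 0]]
    - [0, [0.33, -0.01, 0.007], [0, 0, 0]]
    - [0, [0.38, -0.01, 0.007], [0, 0, 0]]
    - [0, [0.41, -0.01, 0.007], [0, 0, 0]]
    - [0, [0.43, -0.01, 0.007], [0, 0, 0]]
    - [0, [0.435, -0.01, 0.007], [0, 0, 0]]
    - [0, [0.435, -0.01, 0.007], [0, 0, 0]]

```text
time: 15.13
eef_pos: [0.4623, -0.3745, 0.0195]
tcp_rot: [0.065, 0.705, -0.064, 0.703]
contact_force: [-0.0, -0.5, -1.7]
opening: 0.58
```

```bash
python3 place.py 13
```

```text
[ 0.4623 -0.3745  0.0195] tgt [ 0.4609 -0.372   0.013 ] F [-0.  -0.5 -1.7] open 49.3 t 15.1333 q [-0.85  0.37  1.9  -0.    0.88 -0.67] local [0.00217818 0.04880795 0.01947404]
shift [0.022, 0.007, -0.006] turn [0.001, -0.001, -0.001]
```

play_rows:
  rows:
    - [0, [0.008, 0, 0], [0, 0, 0]]
    - [0, [0.016, 0, 0], [0, 0, 0]]
    - [0, [0.02, 0, 0], [0, 0, 0]]
    - [0, [0.02, 0, 0], [0, 0, 0]]

```text
time: 15.47
eef_pos: [0.4622, -0.3747, 0.0136]
tcp_rot: [0.065, 0.705, -0.064, 0.704]
contact_force: [0.3, -0.9, -1.9]
opening: 0.575
```

play_rows:
  rows:
    - [0, [0.005, 0, 0], [0, 0, 0]]
    - [0, [0.008, 0, 0], [0, 0, 0]]
    - [0, [0.008, 0, 0], [0, 0, 0]]

```text
time: 15.72
eef_pos: [0.4622, -0.3748, 0.0135]
tcp_rot: [0.065, 0.705, -0.064, 0.703]
contact_force: [-4.9, 3.7, 10.7]
opening: 0.579
```

Contact with the floor. Release by opening partly, then retreat.

play_rows:
  rows:
    - [58, [0, 0, 0], [0, 0, 0]]
    - [64, [-0.005, 0, 0], [0, 0, 0]]
    - [72, [-0.005, 0, 0], [0, 0, 0]]
    - [75, [-0.005, 0, 0], [0, 0, 0]]
    - [75, [-0.03, 0, 0], [0, 0, 0]]
    - [75, [-0.1, 0, 0], [0, 0, 0]]
    - [75, [-0.22, 0, 0], [0, 0, 0]]
    - [75, [-0.35, 0, 0], [0, 0, 0]]
    - [75, [-0.48, 0, 0], [0, 0, 0]]
    - [75, [-0.6, 0, 0], [0, 0, 0]]

```text
time: 16.55
eef_pos: [0.4624, -0.3748, 0.1935]
tcp_rot: [0.065, 0.705, -0.064, 0.704]
contact_force: [1.1, -0.3, -0.5]
opening: 0.749
```

play_rows:
  rows:
    - [75, [-0.15, 0, -0.4], [0, 0, 0]]
    - [75, [-0.2, 0, -0.4], [0, 0, 0]]
    - [75, [-0.2, 0, -0.4], [0, 0, 0]]
    - [75, [-0.2, 0, -0.4], [0, 0, 0]]
    - [75, [-0.2, 0, -0.4], [0, 0, 0]]

```text
time: 16.97
eef_pos: [0.3436, -0.3536, 0.2539]
tcp_rot: [0.065, 0.704, -0.066, 0.704]
contact_force: [0.4, -0.9, -1.0]
opening: 0.748
```

```bash
python3 pic.py scene 165 130 200 150 4 c10.png
```

```text
(no output)
```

View pics/c10.png

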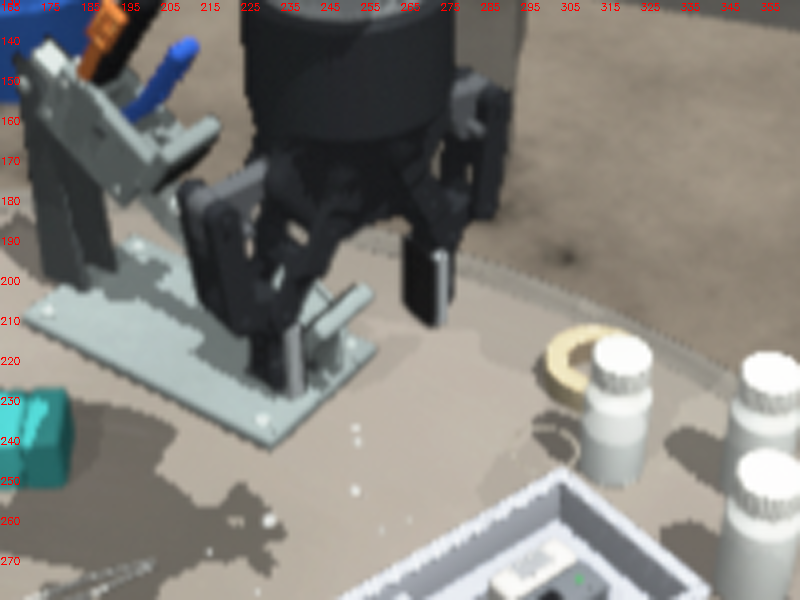

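The case stands upright and shut inside the large compartment at about (303,273). The bottles are upright, the jaw is fully back, the paddle is out, and the gripper is clear.

```bash
python3 -c "
from plant import ctrl
print(ctrl.sign_off())"
```

```text
the job is handed in; nothing more can be done
None
```

I finished the task and handed it in at about 17 s of robot time; the sign-off reported no verdict.

- **Pressing the case shut:** I squeezed the trigger four times. A fifth squeeze stopped early and stiff, at 38 mm instead of 35, and the green gap strip was gone from the picture.
- **Drawing the jaw back:** I held the release squeezed, drew the jaw back about 76 mm up the bar, and let go.
- **Placing the case:** I lifted it out, turned it upright and set it down in the tray's large compartment.

**Last checks:**
- The final picture shows the case upright in the large compartment with its cover shut, and all three bottles standing. The jaw is back, the paddle looks out, and the gripper is clear with almost no force on it.
- The jaw, paddle and cover values are judged from pictures, gripper openings and positions, because those joints can't be read directly.
- The tray position was the least certain fit, with errors of up to about 3 pixels in the scene camera. The final picture still showed the case inside the compartment.

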